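# Put the finished power module into dry storage

### The arm

A 6-joint arm with a two-finger parallel gripper is mounted at the origin on the work surface. World frame = base frame: x ahead of the robot, y to its left, z up, the work surface at z = 0. Lengths are in m, angles in rad, forces in N, time in s.
With the tool pointing down it reaches from about 0.3 to 0.775 m from the base axis. Payload 14.6 kg.
Tool frame: the origin (TCP) lies on the centre line of the jaws, within the pads' length; the fingertips stand 19 mm ahead of it and the grasp point (between the pads) is the TCP (ctrl.tip_reach is the distance from the TCP to the fingertips, in m); x points along the fingers, y is the direction in which the jaws open and shut, and the axes are right-handed (so a half turn about x gives the same grasp; the last joint's range is limited). The gripper opens to 94 mm and grips with 3 to 60 N. Pads are 16 mm wide; open, the fingers measure 119 mm over their backs; the gripper's body (75 mm by 177 mm) begins 78 mm behind the grasp point.
Start: joints at [1.265, 0.3, 1.521, -0, 1.321, -0.067], TCP at [0.13, 0.534, 0.224] pointing down, gripper open.
Joint ranges: [-3.03, 3.03], [-0.79, 2.21], [0.23, 2.52], [-1.04, 4.18], [0, 3.07], [-2.55, 2.55]. Speed limits (rad/s): [2.22, 2.22, 2.57, 3.14, 3.14, 3.14].

### API

Orientations are given as [roll, pitch, yaw] about the fixed x, y, z axes, in that order (R = Rz(yaw) Ry(pitch) Rx(roll)).
In Python, from station import ctrl, optics, models gives the robot as it stands. The module is installed in compiled form; this text tells all that it offers.
- The arm moves only by the tool arm_command, never from a script. Its argument "deltas" is a list of rows, each an object with "translation": the shift along the tool's x, y, z in units of 25 mm (1.0 is 25 mm), a list of three; "turn": the turn, a rotation vector about the tool's x, y, z in units of 5 degrees (1.0 is 5 degrees), a list of three. In form: [{"translation": [x, y, z], "turn": [rx, ry, rz]}, ...]. A call has 1 to 12 rows; each row is the pose to reach, as a shift and turn from the pose commanded when the call began, along the tool's axes at that moment; what a row does not reach only later rows make up. A row lasts 1/12 s, in which the tool goes at most 41.7 mm and 7.16 degrees, less where a joint would pass 70% of its speed; a pose out of reach is approached as far as the arm can. A call with a gripper value outside its range is refused whole. "gripper" is the finger opening in mm, from 0 to 94, set as the call begins (left out, the last holds). The fingers move at their own pace and stop on an object; "force" is the grip in N (left out, the last holds). Time passes only in rows, so rows that repeat a pose let the fingers close. It gives the time, the measured TCP pose, the force and the opening at its end, in the units of the state.
- ctrl.get_obs(): the state, without advancing time (a new reading comes with each control period).
- optics.camera(name): name is "scene" or "top" or "wrist"; returns the picture (480x640x3 uint8, red, green, blue); there is no depth.
- optics.get_calibration(name): a dict with "K" (3x3 intrinsics, pixels), "k1" (the pictures are not rectified: a ray, as slopes to the right and down, at radius r is drawn at 1 + k1 r^2 times it, then the intrinsics apply), "origin" and "orientation" of the camera in the world. Camera axes: x right, y down, z forward; pixel columns grow to the right and rows downward; lengths in m; the calibration is good to about 2 mm. A picture is of the moment at which its call begins: read the wrist's pose just before it. get_calibration takes no time and is no camera call; for the wrist camera it gives the pose at the moment of the call.
- ctrl.hand_in(): hands the job in, once; it reports no verdict.
Trained networks look in the newest picture that a camera, given by its name, has taken for a name from the list of things; names that differ only in an ending like _2 or _b are one class to them, and where a whole thing is asked for, a point or a joint stands for the part that bears it (a point fixed in the world has none). Each returns a list of dicts, best first, with "score" (0 to 1); they miss things now and then, are a little off and sometimes report something else, mostly with a low value. They report only what shows in the picture. A call takes as long as a camera call.
- models.look_for(target, camera): "box" ([left, top, right, bottom] in pixels, round what is visible of it).
- models.cut_out(target, camera): "pixels" (480x640 bool, what is visible of it) and "box" ([left, top, right, bottom] in pixels, round what is visible of it).
- models.mark_of(target, camera): "at" ([column, row] in pixels: a listed point, or the origin of a listed thing).
The state is a dict: "time_s": time; "qpos": joint angles; "joint_vel": joint speeds; "tau": joint torques, N m; "ee_pos": TCP position; "eef_rot": TCP orientation; "force": force on the tool from outside, world axes, zero at the start; "moment": the same for the moment, N m; "grip_width": finger opening in m.
Only numpy, scipy, OpenCV 4.12 (cv2) and the standard library are available. Lean on these libraries where they do the work, as an engineer would, in place of code of your own. Each camera call takes 0.05 s, during which the arm holds its last target.

### The job

Put the green finned power module away in the orange-lidded steel canister: lift the lid off by its knob and set it knob up on the round cork mat, let go of it, put the module into the canister, then put the lid back on so that it sits flat and fully home. Set the lid and the module down rather than dropping them, keep the canister standing where it is, and leave the blue-lidded canister and everything else on the bench undisturbed.

Things in the scene. Friction and masses are not known exactly. Their poses are not given: they have to be found in the camera images.
- orange_lid: The loose lid of the orange canister (0.15 to 0.31 kg). Origin: centre of the underside of its plug; z up through the knob. From the origin upward: black plug 126 mm across (its foot tapered to 120 mm), 7 mm tall; orange flange 152 mm across, from 7 to 12 mm; orange round knob 30 mm across, from 12 to 50 mm. Seated, the flange rests on the canister's rim and the plug hangs 7 mm inside, so its origin is 7 mm below the mouth.
- orange_knob (a point): Centre of the orange lid's knob, on the lid's axis, 24 mm above the flange's top, 14 mm below the knob's top and 36 mm above the lid's origin. Knob 30 mm across, 38 mm tall, straight-sided.
- orange_can: Loose round steel canister with two thin orange bands, 144 mm outside diameter, 70 mm tall, 4 mm wall, 5 mm floor (so 136 mm inside diameter, 65 mm deep), 0.9 kg. It stands on the bench. Origin: centre of its underside; z up.
- orange_mouth (a point): Centre of the orange canister's mouth, level with its rim, 70 mm above the bench.
- cork_top (a point): Centre of the top face of the round cork mat, 190 mm across, 5 mm thick, fixed to the bench. Where the lid is set aside.
- module: The power module: block with green sides and base, aluminium fins seen from above and a black terminal strip with brass screws across its +x end; 80 mm long (its x), 42 mm wide (its y, flat sides to grip), 54 mm tall (z), 0.2 to 0.4 kg, standing on the bench. Origin: centre of its underside.
- module_center (a point): Centre of the module, half-way up (27 mm above its underside), with the module's axes.
- blue_can: Bystander: canister like the orange one but with blue bands. Origin: centre of its underside.
- blue_knob (a point): Bystander: centre of the knob of the blue canister's lid, which is closed; same sizes as the orange one.
- spool_center (a point): Bystander: centre of a spool of solder wire with grey flanges, 64 mm across, 48 mm tall, standing flat.
- jar_center (a point): Bystander: centre of an amber jar with a white cap, 56 mm across, 70 mm tall.
- screwdriver_grip (a point): Bystander: the grip of a red screwdriver 180 mm long lying on the bench.
- brush_grip (a point): Bystander: the grip of a brush 170 mm long lying on the bench.
- tray: Bystander: white open small-parts tray with two dividers, 110 x 150 mm, 28 mm tall. Origin: centre of its underside.

How it is judged:
By the outcome, as a careful person would: the job done as asked, in the order asked, and still so for the second after the job is handed in, with the robot touching nothing.
It also fails if it takes over 64 s, if anything falls off the work surface, if the arm or the gripper's body presses on something with over 40 N, if the wrist force passes 120 N, or if a joint passes its speed limit or range.

## Working session

There is one attempt and no reset: what is moved stays moved. The work goes in short steps, Python scripts to look and compute and a tool call to move; the robot and the scene stay as the last step left them, time stands still between calls to the robot, and variables do not carry over. Pictures are saved under pics/ and viewed, and the job is handed in when it is done.

Besides the shell and the picture viewer there is one more tool, called by a JSON object that holds its "op" and its "data", one argument or row to a line. arm_command: Moves the arm, as the interface text tells. Its arguments: {"type":"object","properties":{"deltas":{"type":"array"},"gripper":{"type":"number"},"force":{"type":"number"}},"required":["deltas"]}

```bash
ls; mkdir -p pics; cat > h.py <<'E'
import numpy as np, cv2
from station import ctrl, optics, models
from scipy.spatial.transform import Rotation as R
def Rm(o):
    o=np.array(o)
    if o.shape==(3,3): return o
    if o.shape==(4,): return R.from_quat(o).as_matrix()
    return R.from_euler('xyz',o).as_matrix()
def ray(cal,px):
    K=np.array(cal['K']);d=np.array([(px[0]-K[0,2])/K[0,0],(px[1]-K[1,2])/K[1,1]])
    u=d.copy()
    for _ in range(30): u=d/(1+cal['k1']*(u@u))
    v=Rm(cal['orientation'])@np.array([u[0],u[1],1]); return np.array(cal['origin']),v
def atz(cal,px,z):
    o,v=ray(cal,px); return o+v*(z-o[2])/v[2]
def proj(cal,p):
    K=np.array(cal['K']);q=Rm(cal['orientation']).T@(np.array(p)-np.array(cal['origin']))
    u=q[:2]/q[2];u=u*(1+cal['k1']*(u@u));return np.array([K[0,0]*u[0]+K[0,2],K[1,1]*u[1]+K[1,2]])
def shot(name,fn):
    im=optics.camera(name);cv2.imwrite('pics/'+fn,im[:,:,::-1]);return im
E
python3 - <<'E'
from h import *
print(ctrl.get_obs(), ctrl.tip_reach)
for c in ['scene','top','wrist']:
    cal=optics.get_calibration(c);print(c,cal)
    shot(c,c+'0.png')
cal=optics.get_calibration('top')
Z=dict(orange_knob=.099,orange_mouth=.07,cork_top=.005,module=0,module_center=.027,blue_knob=.099,spool_center=.024,jar_center=.035,tray=0,screwdriver_grip=.01,brush_grip=.01)
for n,z in Z.items():
  for c in ['top','scene']:
    cal=optics.get_calibration(c)
    r=models.mark_of(n,c)
    print(n,c,[(x['score'],np.round(x['at'],1),np.round(atz(cal,x['at'],z),4)) for x in r[:2]])
E
```

```text
pics
{'time_s': 0.0, 'qpos': array([ 1.26541890e+00,  3.00438846e-01,  1.52160692e+00,  2.89383935e-06,
        1.32066771e+00, -6.65879464e-02]), 'joint_vel': array([1.67396584e-03, 2.58006513e-05, 4.98172304e-04, 1.15447410e-03,
       2.23478906e-04, 1.09452723e-03]), 'tau': array([-1.57891176e-03, -5.31804407e+01, -3.52748144e+01,  7.07406714e-02,
        2.44121114e-02, -7.84901999e-05]), 'ee_pos': array([0.130012  , 0.53416204, 0.22389307]), 'eef_rot': array([-1.63988509,  1.5696755 , -1.87867529]), 'force': array([-3.92053037e-01, -1.09827984e+00, -4.65966909e-04]), 'moment': array([ 0.01492791, -0.02685232, -0.05081447]), 'grip_width': 0.09365639557160665} 0.019
scene {'K': array([[433.87563469,   0.        , 319.78028429],
       [  0.        , 433.87563469, 241.11034828],
       [  0.        ,   0.        ,   1.        ]]), 'k1': -0.03304615500992509, 'origin': array([1.02691172, 0.11121223, 0.91199689]), 'orientation': array([-2.58273659, -0.01548664,  1.86338793])}
top {'K': array([[475.02296846,   0.        , 316.32278381],
       [  0.        , 475.02296846, 234.0946203
[... 2028 characters left out ...]
9,  0.035 ]))]
tray top [(0.6, array([417.3, 270.7]), array([ 0.4709, -0.2692,  0.    ])), (0.57, array([151. , 219.8]), array([0.5986, 0.464 , 0.    ]))]
tray scene [(0.74, array([522.3, 344.5]), array([0.6004, 0.4611, 0.    ])), (0.69, array([334.7, 321.4]), array([0.6686, 0.0527, 0.    ]))]
screwdriver_grip top [(0.77, array([151.1, 297. ]), array([0.3869, 0.4501, 0.01  ]))]
screwdriver_grip scene [(0.62, array([521.1, 258.9]), array([0.386 , 0.4433, 0.01  ])), (0.34, array([450.8, 282.3]), array([0.5002, 0.2866, 0.01  ]))]
brush_grip top [(0.73, array([484.3, 301.8]), array([ 0.3907, -0.4462,  0.01  ]))]
brush_grip scene [(0.96, array([183.2, 173.6]), array([ 0.3863, -0.454 ,  0.01  ]))]
```

View pics/top0.png

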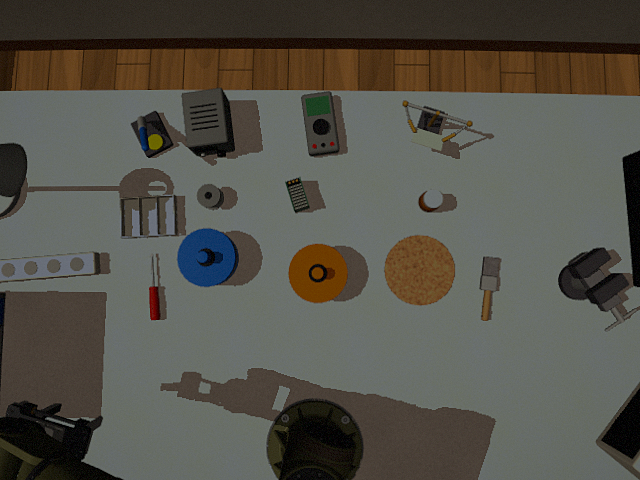

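View pics/scene0.png

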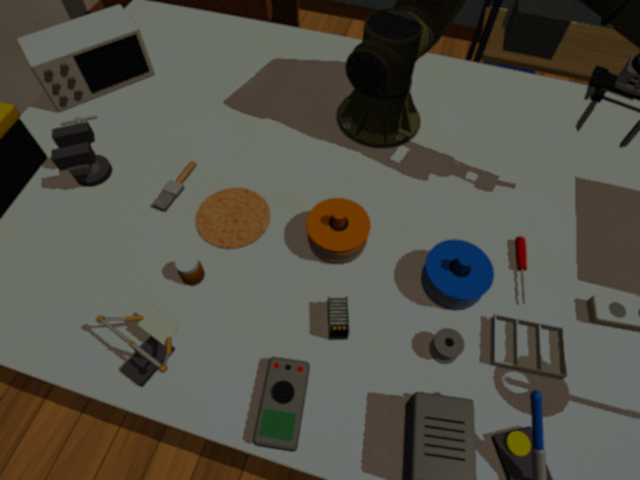

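View pics/wrist0.png

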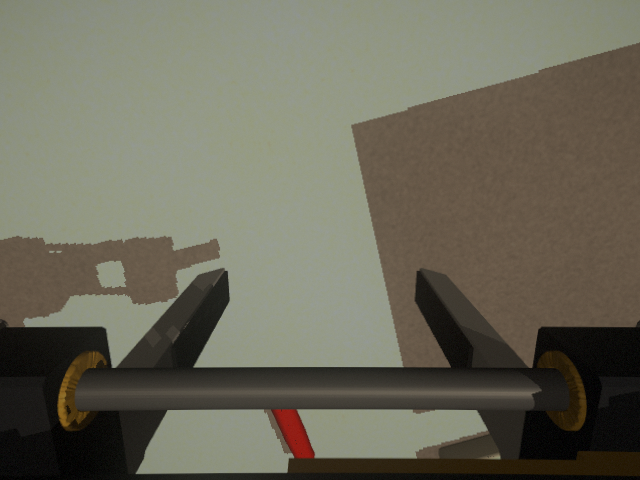

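```bash
cat > m.py <<'E'
from h import *
from scipy.optimize import least_squares
def circfit(cal,mask,z):
    c=max(cv2.findContours(mask.astype(np.uint8),cv2.RETR_EXTERNAL,cv2.CHAIN_APPROX_NONE)[0],key=cv2.contourArea)[:,0,:]
    c=cv2.convexHull(c)[:,0,:].astype(float)
    P=np.array([atz(cal,p,z)[:2] for p in c])
    r=least_squares(lambda q:np.hypot(*(P-q[:2]).T)-q[2],[*P.mean(0),.07],loss='soft_l1',f_scale=.001)
    return np.round(r.x,4),np.round(np.sqrt((r.fun**2).mean()),4)
E
python3 - <<'E'
from m import *
print(np.round(Rm(ctrl.get_obs()['eef_rot']),3))
for c in ['top','scene']:
    cal=optics.get_calibration(c);im=optics.camera(c)
    for n,z in [('orange_lid',.075),('cork_top',.005),('blue_can',.075)]:
        for r in models.cut_out(n,c)[:1]: print(c,n,r['score'],r['box'],circfit(cal,r['pixels'],z))
    hsv=cv2.cvtColor(im,cv2.COLOR_RGB2HSV)
    m=((hsv[...,0]>8)&(hsv[...,0]<20)&(hsv[...,1]>215)).astype(np.uint8)
    m=cv2.morphologyEx(m,cv2.MORPH_OPEN,np.ones((3,3)))
    print('hsv',circfit(cal,m,.075))
    for r in models.cut_out('module',c)[:1]:
        cc=cv2.convexHull(np.argwhere(r['pixels'])[:,::-1].astype(np.int32))[:,0]
        P=np.array([atz(cal,p,.054)[:2] for p in cc],np.float32)
        print('module',r['score'],r['box'],cv2.minAreaRect(P*1000))
im=cv2.imread('pics/top0.png')[170:235,260:340];im2=cv2.imread('pics/scene0.png')[280:350,300:380]
cv2.imwrite('pics/crop.png',np.hstack([cv2.resize(im,(400,325),interpolation=2),cv2.resize(im2,(400,325),interpolation=2)]))
E
```

```text
[[ 0.     0.237  0.972]
 [-0.     0.972 -0.237]
 [-1.    -0.     0.   ]]
top cork_top 0.73 [384.2, 236.0, 454.0, 303.3] (array([ 0.4737, -0.2729,  0.0931]), np.float64(0.0007))
hsv (array([ 0.4605, -0.0017,  0.074 ]), np.float64(0.0004))
module 0.82 [284.7, 178.6, 309.0, 217.0] ((662.6199951171875, 55.925758361816406), (87.9326171875, 43.64853286743164), 16.88486671447754)
scene orange_lid 0.86 [303.9, 200.2, 371.5, 251.0] (array([ 0.4625, -0.0015,  0.0755]), np.float64(0.0007))
scene cork_top 0.72 [198.1, 191.1, 273.4, 248.7] (array([ 0.4756, -0.2723,  0.0933]), np.float64(0.0016))
scene blue_can 0.63 [422.2, 268.7, 476.4, 310.2] (array([0.5358, 0.274 , 0.0663]), np.float64(0.0009))
hsv (array([ 0.4641, -0.001 ,  0.0739]), np.float64(0.0011))
module 0.82 [326.3, 296.7, 348.9, 342.5] ((679.79052734375, 58.763580322265625), (94.69596862792969, 46.320655822753906), 18.405258178710938)
```

View pics/crop.png

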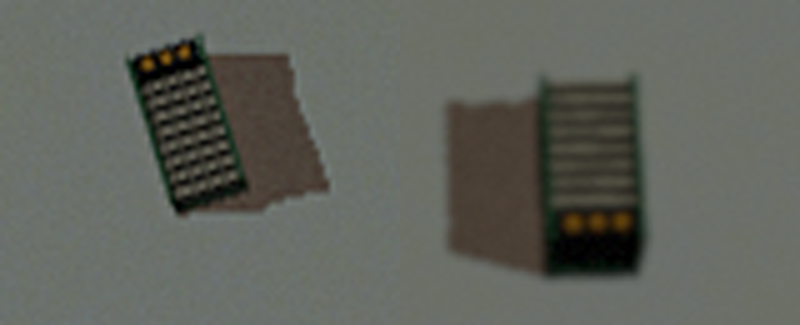

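```bash
cat > go.py <<'E'
from h import *
import sys
def d(target,jaw=None):
    o=ctrl.get_obs();M=Rm(o['eef_rot']);t=M.T@(np.array(target)-o['ee_pos'])/.025
    out=[np.round(t,3)]
    ja=np.degrees(np.arctan2(M[1,1],M[0,1]))
    # desired: x down, y at jaw
    j=np.radians(ja if jaw is None else jaw)
    y=np.array([np.cos(j),np.sin(j),0]);x=np.array([0,0,-1.]);z=np.cross(x,y)
    D=M.T@np.c_[x,y,z]
    print('t',o['time_s'].__round__(2),'pos',np.round(o['ee_pos'],4),'jaw',round(ja,2),'F',np.round(o['force'],2),'w',round(o['grip_width'],4))
    print('delta',out[0],'turn',np.round(np.degrees(R.from_matrix(D).as_rotvec())/5,3))
if __name__=='__main__':
    a=list(map(float,sys.argv[1:])); d(a[:3],a[3] if len(a)>3 else None)
E
python3 go.py .462 -.0015 .2 
```

```text
t 1.75 pos [0.1301 0.5344 0.2244] jaw 76.32 F [0.42 0.08 0.06] w 0.0937
delta [  0.977 -17.687  17.97 ] turn [-0. -0.  0.]
```

{"op": "arm_command", "data": {
  "deltas": [
    {"translation": [0, -0.35, 0.36], "turn": [0, 0, 0]},
    {"translation": [0, -0.9, 0.9], "turn": [0, 0, 0]},
    {"translation": [0, -1.8, 1.8], "turn": [0, 0, 0]},
    {"translation": [0, -2.7, 2.7], "turn": [0, 0, 0]},
    {"translation": [0, -3.6, 3.6], "turn": [0, 0, 0]},
    {"translation": [0, -4.5, 4.5], "turn": [0, 0, 0]},
    {"translation": [0, -5.4, 5.4], "turn": [0, 0, 0]},
    {"translation": [0, -6.3, 6.3], "turn": [0, 0, 0]},
    {"translation": [0, -7.2, 7.2], "turn": [0, 0, 0]},
    {"translation": [0, -8.1, 8.1], "turn": [0, 0, 0]},
    {"translation": [0, -9, 9], "turn": [0, 0, 0]},
    {"translation": [0, -9.9, 9.9], "turn": [0, 0, 0]}
  ],
  "gripper": 94,
  "force": 25
}}

```text
time_s: 2.75
ee_pos: [0.3123, 0.2333, 0.2245]
eef_rot: [0.629, 1.57, 0.39]
force: [0.5, -0.2, 1.1]
grip_width: 0.0941
```

{"op": "arm_command", "data": {
  "deltas": [
    {"translation": [0.1, -0.9, 0.9], "turn": [0, 0, 0]},
    {"translation": [0.2, -1.8, 1.8], "turn": [0, 0, 0]},
    {"translation": [0.3, -2.7, 2.7], "turn": [0, 0, 0]},
    {"translation": [0.4, -3.6, 3.6], "turn": [0, 0, 0]},
    {"translation": [0.5, -4.5, 4.5], "turn": [0, 0, 0]},
    {"translation": [0.6, -5.4, 5.5], "turn": [0, 0, 0]},
    {"translation": [0.7, -6.2, 6.4], "turn": [0, 0, 0]},
    {"translation": [0.8, -6.9, 7.1], "turn": [0, 0, 0]},
    {"translation": [0.9, -7.4, 7.7], "turn": [0, 0, 0]},
    {"translation": [0.98, -7.7, 8], "turn": [0, 0, 0]},
    {"translation": [0.98, -7.79, 8.07], "turn": [0, 0, 0]},
    {"translation": [0.98, -7.79, 8.07], "turn": [0, 0, 0]}
  ]
}}

```text
time_s: 3.75
ee_pos: [0.4616, -0.0018, 0.1998]
eef_rot: [-3.045, 1.57, 2.998]
force: [-0.4, 0.4, 1.3]
grip_width: 0.094
```

```bash
cat > w.py <<'E'
from m import *
import sys
cal=optics.get_calibration('wrist');im=shot('wrist',sys.argv[1])
for a in sys.argv[2:]:
    n,z=a.split(':');z=float(z)
    for r in models.mark_of(n,'wrist')[:2]: print(n,r['score'],np.round(r['at'],1),np.round(atz(cal,r['at'],z),4))
E
python3 w.py wrist1.png orange_knob:.099 ; python3 go.py .462 -.0015 .1
```

```text
orange_knob 0.95 [321.3 240.6] [ 0.4628 -0.0012  0.099 ]
t 3.85 pos [ 0.4615 -0.001   0.2001] jaw 76.35 F [-0.1   0.34  0.66] w 0.0937
delta [ 4.006 -0.016  0.024] turn [-0.     0.001 -0.001]
```

View pics/wrist1.png

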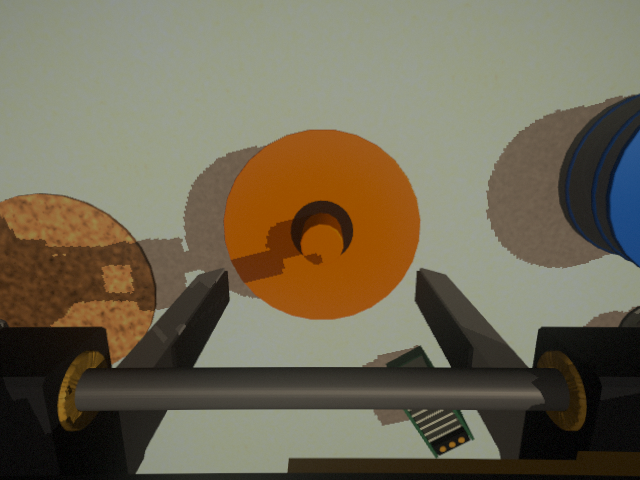

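{"op": "arm_command", "data": {
  "deltas": [
    {"translation": [0.3, 0, 0.03], "turn": [0, 0, 0]},
    {"translation": [0.9, 0, 0.03], "turn": [0, 0, 0]},
    {"translation": [1.5, 0, 0.05], "turn": [0, 0, 0]},
    {"translation": [2.1, 0, 0.05], "turn": [0, 0, 0]},
    {"translation": [2.7, 0, 0.05], "turn": [0, 0, 0]},
    {"translation": [3.3, 0, 0.05], "turn": [0, 0, 0]},
    {"translation": [3.7, 0, 0.05], "turn": [0, 0, 0]},
    {"translation": [3.95, 0, 0.05], "turn": [0, 0, 0]},
    {"translation": [4.0, 0, 0.05], "turn": [0, 0, 0]},
    {"translation": [4.0, 0, 0.05], "turn": [0, 0, 0]}
  ]
}}

```text
time_s: 4.68
ee_pos: [0.4632, -0.0017, 0.1]
eef_rot: [-3.028, 1.571, 3.017]
force: [0.3, -0.2, 1.3]
grip_width: 0.0941
```

{"op": "arm_command", "data": {
  "deltas": [
    {"translation": [0, 0, 0], "turn": [0, 0, 0]},
    {"translation": [0, 0, 0], "turn": [0, 0, 0]},
    {"translation": [0, 0, 0], "turn": [0, 0, 0]},
    {"translation": [0, 0, 0], "turn": [0, 0, 0]},
    {"translation": [0, 0, 0], "turn": [0, 0, 0]},
    {"translation": [0, 0, 0], "turn": [0, 0, 0]},
    {"translation": [0, 0, 0], "turn": [0, 0, 0]},
    {"translation": [0, 0, 0], "turn": [0, 0, 0]},
    {"translation": [0, 0, 0], "turn": [0, 0, 0]},
    {"translation": [0, 0, 0], "turn": [0, 0, 0]},
    {"translation": [0, 0, 0], "turn": [0, 0, 0]},
    {"translation": [0, 0, 0], "turn": [0, 0, 0]}
  ],
  "gripper": 10,
  "force": 25
}}

```text
time_s: 5.68
ee_pos: [0.4632, -0.0019, 0.0999]
eef_rot: [-2.037, 1.571, -2.276]
force: [-0.5, -0.4, -0.7]
grip_width: 0.0295
```

{"op": "arm_command", "data": {
  "deltas": [
    {"translation": [-0.1, 0, 0], "turn": [0, 0, 0]},
    {"translation": [-0.3, 0, 0], "turn": [0, 0, 0]},
    {"translation": [-0.6, 0, 0], "turn": [0, 0, 0]},
    {"translation": [-1.0, 0, 0], "turn": [0, 0, 0]},
    {"translation": [-1.5, 0, 0], "turn": [0, 0, 0]},
    {"translation": [-2.0, 0, 0], "turn": [0, 0, 0]},
    {"translation": [-2.5, 0, 0], "turn": [0, 0, 0]},
    {"translation": [-2.8, 0, 0], "turn": [0, 0, 0]},
    {"translation": [-3, 0, 0], "turn": [0, 0, 0]},
    {"translation": [-3, 0, 0], "turn": [0, 0, 0]}
  ]
}}

```text
time_s: 6.52
ee_pos: [0.4636, -0.0019, 0.1761]
eef_rot: [0.165, 1.569, -0.074]
force: [-0.2, 0.8, -2.0]
grip_width: 0.0298
```

```bash
python3 - <<'E'
from m import *
for c in ['top','scene','wrist']: 
    shot(c,c+'2.png')
E
python3 go.py .4745 -.2725 .1
```

```text
t 6.67 pos [ 0.4629 -0.0019  0.1744] jaw 76.32 F [-1.02 -0.51 -2.58] w 0.0295
delta [  2.977 -10.409   3.012] turn [-0.    -0.01   0.002]
```

View pics/scene2.png

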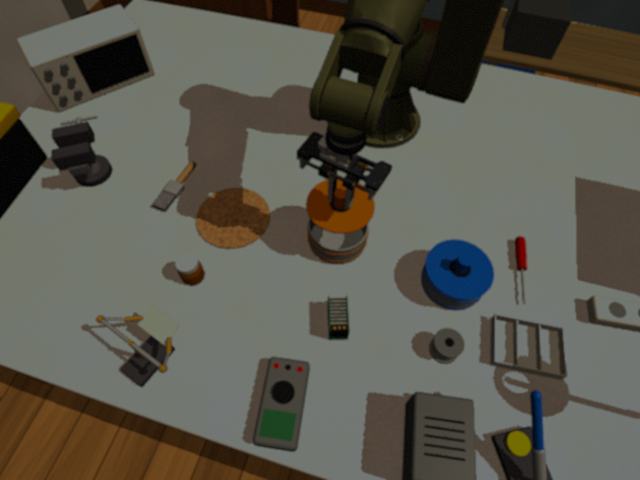

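View pics/wrist2.png

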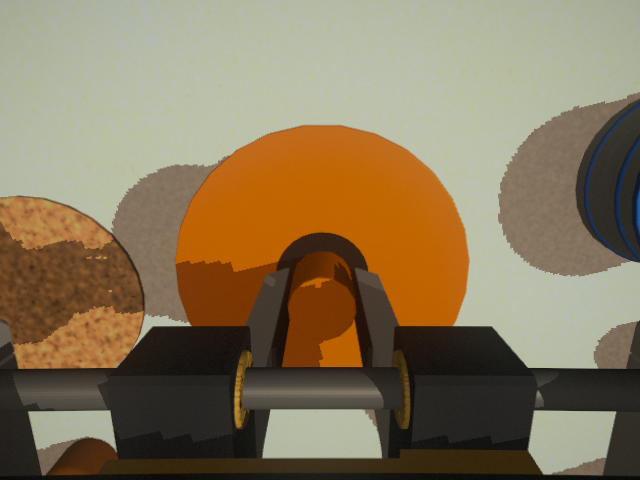

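{"op": "arm_command", "data": {
  "deltas": [
    {"translation": [0, -0.3, 0.1], "turn": [0, 0, 0]},
    {"translation": [0, -1, 0.3], "turn": [0, 0, 0]},
    {"translation": [0, -2, 0.6], "turn": [0, 0, 0]},
    {"translation": [0, -3.2, 0.9], "turn": [0, 0, 0]},
    {"translation": [0, -4.5, 1.3], "turn": [0, 0, 0]},
    {"translation": [0, -5.8, 1.7], "turn": [0, 0, 0]},
    {"translation": [0.3, -7.1, 2.1], "turn": [0, 0, 0]},
    {"translation": [0.7, -8.3, 2.4], "turn": [0, 0, 0]},
    {"translation": [1.2, -9.3, 2.7], "turn": [0, 0, 0]},
    {"translation": [1.7, -10, 2.9], "turn": [0, 0, 0]},
    {"translation": [2.2, -10.3, 3], "turn": [0, 0, 0]},
    {"translation": [2.6, -10.4, 3], "turn": [0, 0, 0]}
  ]
}}

```text
time_s: 7.67
ee_pos: [0.474, -0.2733, 0.1082]
eef_rot: [2.821, 1.569, 2.58]
force: [0.4, 1.5, -3.0]
grip_width: 0.0295
```

{"op": "arm_command", "data": {
  "deltas": [
    {"translation": [0.4, 0, 0], "turn": [0, 0, 0]},
    {"translation": [0.8, 0, 0], "turn": [0, 0, 0]},
    {"translation": [1.2, 0, 0], "turn": [0, 0, 0]},
    {"translation": [1.5, 0, 0], "turn": [0, 0, 0]},
    {"translation": [1.7, 0, 0], "turn": [0, 0, 0]},
    {"translation": [1.7, 0, 0], "turn": [0, 0, 0]},
    {"translation": [1.7, 0, 0], "turn": [0, 0, 0]}
  ]
}}

```text
time_s: 8.25
ee_pos: [0.4747, -0.2721, 0.0676]
eef_rot: [-0.579, 1.571, -0.818]
force: [0.1, 0.2, -2.9]
grip_width: 0.0295
```

```bash
python3 go.py .4745 -.2725 .0419; python3 - <<'E'
from m import *
for c in ['scene','wrist']: shot(c,c+'3.png')
E
```

```text
t 8.25 pos [ 0.4747 -0.2721  0.0676] jaw 76.34 F [ 0.07  0.25 -2.92] w 0.0295
delta [ 1.026 -0.018 -0.005] turn [0.    0.001 0.001]
```

View pics/scene3.png

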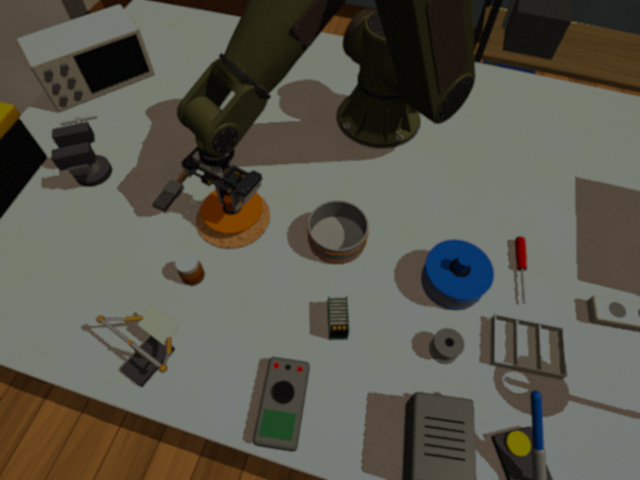

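{"op": "arm_command", "data": {
  "deltas": [
    {"translation": [0.2, 0, 0], "turn": [0, 0, 0]},
    {"translation": [0.4, 0, 0], "turn": [0, 0, 0]},
    {"translation": [0.6, 0, 0], "turn": [0, 0, 0]},
    {"translation": [0.75, 0, 0], "turn": [0, 0, 0]},
    {"translation": [0.85, 0, 0], "turn": [0, 0, 0]},
    {"translation": [0.92, 0, 0], "turn": [0, 0, 0]},
    {"translation": [0.96, 0, 0], "turn": [0, 0, 0]},
    {"translation": [0.98, 0, 0], "turn": [0, 0, 0]},
    {"translation": [1.0, 0, 0], "turn": [0, 0, 0]},
    {"translation": [1.02, 0, 0], "turn": [0, 0, 0]},
    {"translation": [1.02, 0, 0], "turn": [0, 0, 0]}
  ]
}}

```text
time_s: 9.27
ee_pos: [0.4746, -0.2722, 0.042]
eef_rot: [-0.316, 1.571, -0.555]
force: [-0.3, 0.1, -2.4]
grip_width: 0.0295
```

{"op": "arm_command", "data": {
  "deltas": [
    {"translation": [0.01, 0, 0], "turn": [0, 0, 0]},
    {"translation": [0.03, 0, 0], "turn": [0, 0, 0]},
    {"translation": [0.04, 0, 0], "turn": [0, 0, 0]},
    {"translation": [0.04, 0, 0], "turn": [0, 0, 0]}
  ]
}}

```text
time_s: 9.6
ee_pos: [0.4747, -0.2723, 0.0419]
eef_rot: [-0.393, 1.57, -0.632]
force: [-6.2, 3.9, 10.1]
grip_width: 0.0293
```

{"op": "arm_command", "data": {
  "deltas": [
    {"translation": [-0.03, 0, 0], "turn": [0, 0, 0]},
    {"translation": [-0.03, 0, 0], "turn": [0, 0, 0]},
    {"translation": [-0.03, 0, 0], "turn": [0, 0, 0]},
    {"translation": [-0.03, 0, 0], "turn": [0, 0, 0]},
    {"translation": [-0.03, 0, 0], "turn": [0, 0, 0]},
    {"translation": [-0.03, 0, 0], "turn": [0, 0, 0]},
    {"translation": [-0.03, 0, 0], "turn": [0, 0, 0]},
    {"translation": [-0.03, 0, 0], "turn": [0, 0, 0]}
  ],
  "gripper": 80
}}

```text
time_s: 10.27
ee_pos: [0.4746, -0.2723, 0.0417]
eef_rot: [-1.764, 1.571, -2.003]
force: [-0.0, -0.3, -0.7]
grip_width: 0.0783
```

{"op": "arm_command", "data": {
  "deltas": [
    {"translation": [-0.3, 0, 0], "turn": [0, 0, 0]},
    {"translation": [-0.9, 0, 0], "turn": [0, 0, 0]},
    {"translation": [-1.7, 0, 0], "turn": [0, 0, 0]},
    {"translation": [-2.7, 0, 0], "turn": [0, 0, 0]},
    {"translation": [-3.7, 0, 0], "turn": [0, 0, 0]},
    {"translation": [-4.7, 0, 0], "turn": [0, 0, 0]},
    {"translation": [-5.5, 0, 0], "turn": [0, 0, 0]},
    {"translation": [-6, 0, 0], "turn": [0, 0, 0]},
    {"translation": [-6.3, 0, 0], "turn": [0, 0, 0]},
    {"translation": [-6.3, 0, 0], "turn": [0, 0, 0]}
  ]
}}

```text
time_s: 11.1
ee_pos: [0.4749, -0.2725, 0.201]
eef_rot: [-0.343, 1.568, -0.581]
force: [0.1, 0.0, 0.1]
grip_width: 0.0801
```

```bash
python3 w.py wrist4.png orange_knob:.041; python3 - <<'E'
from m import *
for c in ['scene','top']: shot(c,c+'4.png')
E
python3 go.py .668 .058 .2 107.5
```

```text
orange_knob 0.71 [323.5 217.9] [ 0.474  -0.2695  0.041 ]
t 11.3 pos [ 0.4742 -0.272   0.1981] jaw 76.32 F [-0.7   0.43 -0.16] w 0.0799
delta [-0.074 14.659  4.408] turn [-6.236 -0.017 -0.012]
```

View pics/wrist4.png

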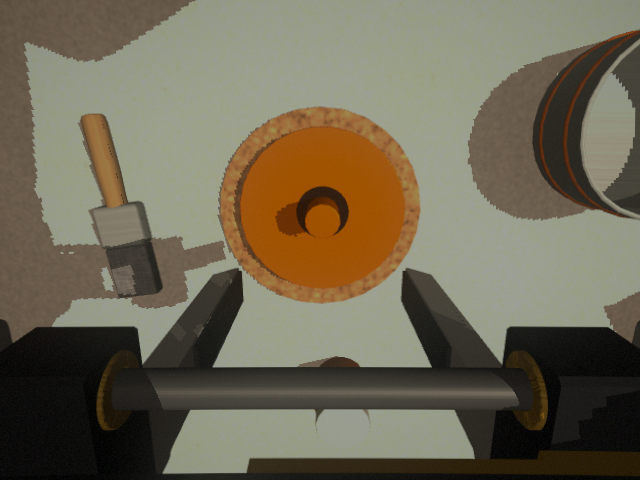

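View pics/top4.png

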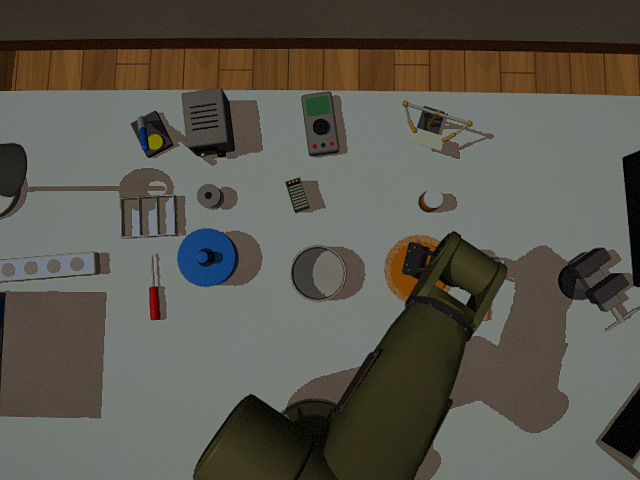

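{"op": "arm_command", "data": {
  "deltas": [
    {"translation": [0, 0.3, 0.1], "turn": [-0.1, 0, 0]},
    {"translation": [0, 1.0, 0.3], "turn": [-0.4, 0, 0]},
    {"translation": [0, 2.1, 0.6], "turn": [-0.8, 0, 0]},
    {"translation": [0, 3.3, 1.0], "turn": [-1.3, 0, 0]},
    {"translation": [0, 4.6, 1.4], "turn": [-1.8, 0, 0]},
    {"translation": [0, 5.9, 1.8], "turn": [-2.4, 0, 0]},
    {"translation": [0, 7.2, 2.2], "turn": [-3, 0, 0]},
    {"translation": [0, 8.5, 2.6], "turn": [-3.6, 0, 0]},
    {"translation": [0, 9.8, 3.0], "turn": [-4.2, 0, 0]},
    {"translation": [0, 11.1, 3.35], "turn": [-4.8, 0, 0]},
    {"translation": [0, 12.3, 3.7], "turn": [-5.4, 0, 0]},
    {"translation": [0, 13.3, 4], "turn": [-5.9, 0, 0]}
  ],
  "gripper": 80
}}

```text
time_s: 12.3
ee_pos: [0.6509, 0.03, 0.1983]
eef_rot: [2.695, 1.57, 2.975]
force: [-0.9, -0.8, 0.6]
grip_width: 0.0801
```

```bash
python3 go.py .668 .058 .2 107.5
```

```text
t 12.3 pos [0.6509 0.03   0.1983] jaw 106.06 F [-0.93 -0.76  0.63] w 0.0801
delta [-0.068  0.887  0.966] turn [-0.287 -0.012 -0.006]
```

{"op": "arm_command", "data": {
  "deltas": [
    {"translation": [0, 0.45, 0.5], "turn": [-0.15, 0, 0]},
    {"translation": [0, 0.75, 0.8], "turn": [-0.29, 0, 0]},
    {"translation": [0, 0.89, 0.97], "turn": [-0.29, 0, 0]},
    {"translation": [0, 0.89, 0.97], "turn": [-0.29, 0, 0]},
    {"translation": [0, 0.89, 0.97], "turn": [-0.29, 0, 0]}
  ]
}}

```text
time_s: 12.72
ee_pos: [0.6674, 0.0547, 0.199]
eef_rot: [-3.13, 1.57, -2.83]
force: [1.1, -0.6, 0.1]
grip_width: 0.0804
```

```bash
python3 w.py wrist5.png module_center:.027 module:0; python3 - <<'E'
from m import *
cal=optics.get_calibration('wrist');optics.camera('wrist')
for r in models.cut_out('module','wrist')[:1]:
        cc=cv2.convexHull(np.argwhere(r['pixels'])[:,::-1].astype(np.int32))[:,0]
        P=np.array([atz(cal,p,.054)[:2] for p in cc],np.float32)
        print('module',r['score'],r['box'],cv2.minAreaRect(P*1000))
# can mouth from top
cal=optics.get_calibration('top');im=shot('top','top5.png')
for n in ['orange_can','orange_mouth']:
  for r in models.cut_out(n,'top')[:1]: print(n,r['score'],r['box'],circfit(cal,r['pixels'],.07))
  for c in ['top']:
    for r in models.mark_of(n,c)[:2]: print(r, atz(cal,r['at'],.07 if 'mouth' in n else 0))
E
python3 go.py .668 .058 .2 107.5
```

```text
module_center 0.41 [564.  284.1] [0.6621 0.2879 0.027 ]
module 0.74 [324.9 218.7] [0.674  0.0606 0.    ]
module 0.84 [298.5, 173.4, 349.2, 275.3] ((667.9005126953125, 57.37696838378906), (84.5079345703125, 41.904571533203125), 18.70783805847168)
orange_can 0.94 [316.8, 246.0, 349.0, 302.8] (array([ 0.459 , -0.0053,  0.07  ]), np.float64(0.0037))
{'at': [317.4, 273.8], 'score': 0.67} [4.58095366e-01 3.86861673e-04 0.00000000e+00]
orange_mouth 0.98 [318.4, 245.7, 346.9, 300.1] (array([ 0.4595, -0.0065,  0.0692]), np.float64(0.0042))
{'at': [317.3, 272.0], 'score': 0.9} [ 0.46250845 -0.00076068  0.07      ]
{'at': [430.3, 201.1], 'score': 0.24} [ 0.65003399 -0.28983024  0.07      ]
t 13.22 pos [0.6676 0.0551 0.1993] jaw 107.26 F [-0.5  -0.23  0.01] w 0.0796
delta [-0.029  0.108  0.049] turn [-0.048  0.001  0.001]
```

View pics/wrist5.png

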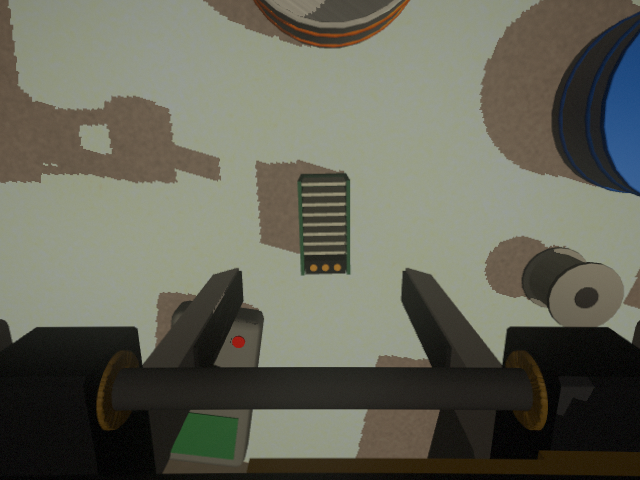

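```bash
python3 go.py .668 .0575 .034 108
```

```text
t 13.22 pos [0.6676 0.0551 0.1993] jaw 107.26 F [-0.5  -0.23  0.01] w 0.0796
delta [6.611 0.089 0.043] turn [-0.148  0.001  0.001]
```

{"op": "arm_command", "data": {
  "deltas": [
    {"translation": [0.3, 0.04, 0.02], "turn": [-0.08, 0, 0]},
    {"translation": [1.0, 0.09, 0.04], "turn": [-0.15, 0, 0]},
    {"translation": [1.8, 0.09, 0.04], "turn": [-0.15, 0, 0]},
    {"translation": [2.6, 0.09, 0.04], "turn": [-0.15, 0, 0]},
    {"translation": [3.4, 0.09, 0.04], "turn": [-0.15, 0, 0]},
    {"translation": [4.2, 0.09, 0.04], "turn": [-0.15, 0, 0]},
    {"translation": [5.0, 0.09, 0.04], "turn": [-0.15, 0, 0]},
    {"translation": [5.7, 0.09, 0.04], "turn": [-0.15, 0, 0]},
    {"translation": [6.2, 0.09, 0.04], "turn": [-0.15, 0, 0]},
    {"translation": [6.5, 0.09, 0.04], "turn": [-0.15, 0, 0]},
    {"translation": [6.6, 0.09, 0.04], "turn": [-0.15, 0, 0]},
    {"translation": [6.6, 0.09, 0.04], "turn": [-0.15, 0, 0]}
  ]
}}

```text
time_s: 14.22
ee_pos: [0.6679, 0.0577, 0.034]
eef_rot: [2.916, 1.571, -3.053]
force: [-0.6, 0.3, -0.8]
grip_width: 0.0797
```

{"op": "arm_command", "data": {
  "deltas": [
    {"translation": [0, 0, 0], "turn": [0, 0, 0]},
    {"translation": [0, 0, 0], "turn": [0, 0, 0]},
    {"translation": [0, 0, 0], "turn": [0, 0, 0]},
    {"translation": [0, 0, 0], "turn": [0, 0, 0]},
    {"translation": [0, 0, 0], "turn": [0, 0, 0]},
    {"translation": [0, 0, 0], "turn": [0, 0, 0]},
    {"translation": [0, 0, 0], "turn": [0, 0, 0]},
    {"translation": [0, 0, 0], "turn": [0, 0, 0]},
    {"translation": [0, 0, 0], "turn": [0, 0, 0]},
    {"translation": [0, 0, 0], "turn": [0, 0, 0]}
  ],
  "gripper": 20,
  "force": 25
}}

```text
time_s: 15.05
ee_pos: [0.668, 0.0576, 0.0344]
eef_rot: [-0.543, 1.571, -0.228]
force: [-1.0, -1.2, 3.5]
grip_width: 0.0421
```

{"op": "arm_command", "data": {
  "deltas": [
    {"translation": [-0.1, 0, 0], "turn": [0, 0, 0]},
    {"translation": [-0.4, 0, 0], "turn": [0, 0, 0]},
    {"translation": [-0.9, 0, 0], "turn": [0, 0, 0]},
    {"translation": [-1.5, 0, 0], "turn": [0, 0, 0]},
    {"translation": [-2.2, 0, 0], "turn": [0, 0, 0]},
    {"translation": [-3, 0, 0], "turn": [0, 0, 0]},
    {"translation": [-3.7, 0, 0], "turn": [0, 0, 0]},
    {"translation": [-4.2, 0, 0], "turn": [0, 0, 0]},
    {"translation": [-4.6, 0, 0], "turn": [0, 0, 0]},
    {"translation": [-4.8, 0, 0], "turn": [0, 0, 0]},
    {"translation": [-4.8, 0, 0], "turn": [0, 0, 0]}
  ]
}}

```text
time_s: 15.97
ee_pos: [0.6682, 0.0577, 0.1552]
eef_rot: [-0.28, 1.569, 0.035]
force: [0.8, 1.1, -1.5]
grip_width: 0.0415
```

```bash
python3 w.py wrist6.png orange_mouth:.07 orange_can:0; python3 - <<'E'
from m import *
for c in ['scene','top']:
    cal=optics.get_calibration(c);im=shot(c,c+'6.png')
    for r in models.mark_of('orange_mouth',c)[:1]: print(c,r, atz(cal,r['at'],.07))
E
python3 go.py .4625 -.0015 .15
```

```text
scene {'at': [232.5, 208.8], 'score': 0.65} [ 0.49376325 -0.25416345  0.07      ]
top {'at': [150.2, 220.2], 'score': 0.47} [0.58971159 0.43940137 0.07      ]
t 16.32 pos [0.6677 0.0576 0.1535] jaw 108.02 F [ 0.03  0.77 -2.73] w 0.0422
delta [ 0.148  0.29  -8.538] turn [ 0.    -0.012 -0.004]
```

View pics/wrist6.png

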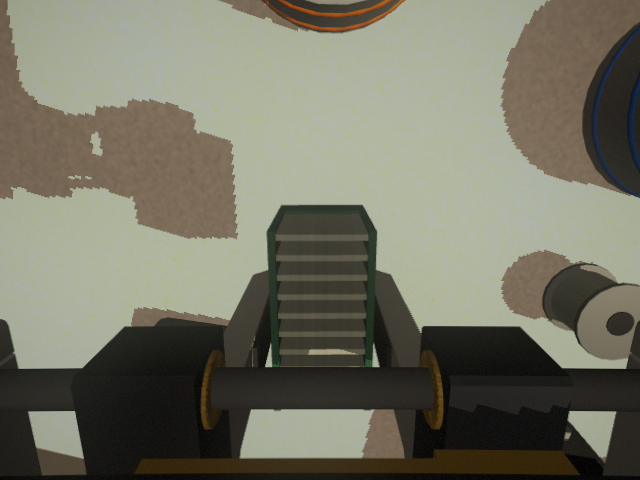

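View pics/scene6.png

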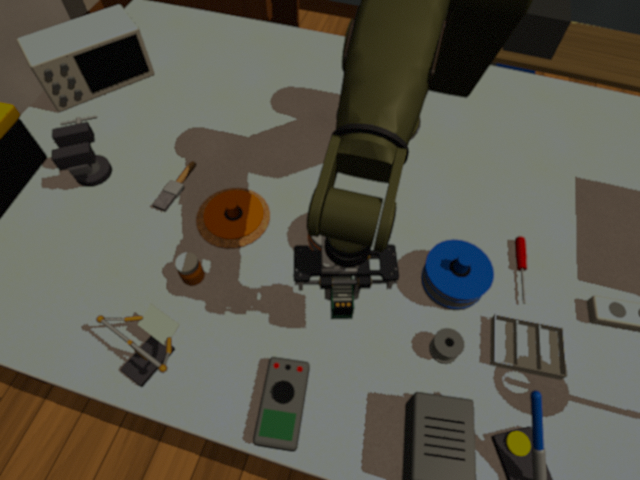

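{"op": "arm_command", "data": {
  "deltas": [
    {"translation": [0, 0.01, -0.2], "turn": [0, 0, 0]},
    {"translation": [0, 0.03, -0.8], "turn": [0, 0, 0]},
    {"translation": [0, 0.06, -1.7], "turn": [0, 0, 0]},
    {"translation": [0, 0.1, -2.8], "turn": [0, 0, 0]},
    {"translation": [0, 0.14, -3.9], "turn": [0, 0, 0]},
    {"translation": [0, 0.18, -5], "turn": [0, 0, 0]},
    {"translation": [0, 0.22, -6.1], "turn": [0, 0, 0]},
    {"translation": [0, 0.25, -7.1], "turn": [0, 0, 0]},
    {"translation": [0, 0.28, -7.9], "turn": [0, 0, 0]},
    {"translation": [0, 0.29, -8.4], "turn": [0, 0, 0]},
    {"translation": [0, 0.29, -8.54], "turn": [0, 0, 0]},
    {"translation": [0, 0.29, -8.54], "turn": [0, 0, 0]}
  ]
}}

```text
time_s: 17.32
ee_pos: [0.4623, -0.0017, 0.1545]
eef_rot: [-0.385, 1.57, -0.071]
force: [0.1, -0.1, -1.8]
grip_width: 0.042
```

```bash
python3 w.py wrist7.png orange_mouth:.07; python3 go.py .4625 -.0012 .0395; python3 - <<'E'
from m import *
im=cv2.imread('pics/top4.png')[225:320,270:370];im2=cv2.imread('pics/scene3.png')[180:275,290:390]
cv2.imwrite('pics/crop2.png',np.hstack([cv2.resize(im,(400,380),interpolation=2),cv2.resize(im2,(400,380),interpolation=2)]))
E
```

```text
t 17.42 pos [ 0.4633 -0.0014  0.1544] jaw 108.02 F [ 0.23 -0.67 -2.14] w 0.0415
delta [ 4.595  0.019 -0.029] turn [0.    0.008 0.003]
```

View pics/wrist7.png

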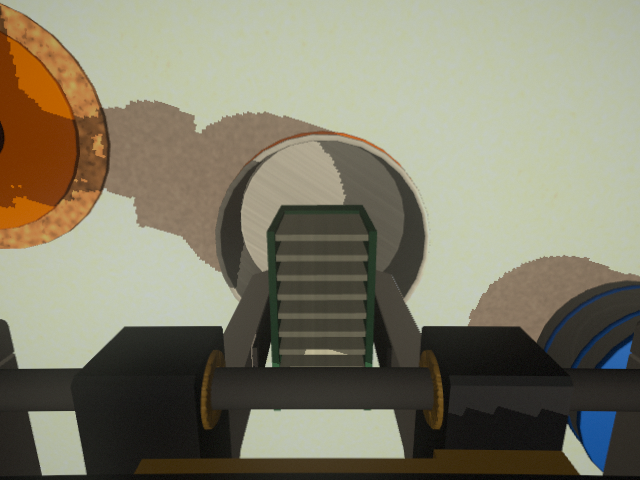

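View pics/crop2.png

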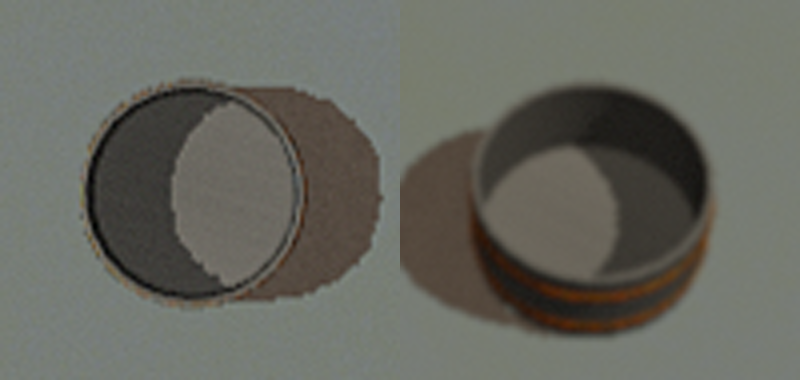

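{"op": "arm_command", "data": {
  "deltas": [
    {"translation": [0.3, 0.02, -0.02], "turn": [0, 0, 0]},
    {"translation": [0.8, 0.02, -0.02], "turn": [0, 0, 0]},
    {"translation": [1.4, 0.02, -0.02], "turn": [0, 0, 0]},
    {"translation": [2.0, 0.02, -0.02], "turn": [0, 0, 0]},
    {"translation": [2.6, 0.02, -0.02], "turn": [0, 0, 0]},
    {"translation": [3.2, 0.02, -0.02], "turn": [0, 0, 0]},
    {"translation": [3.7, 0.02, -0.02], "turn": [0, 0, 0]},
    {"translation": [4.05, 0.02, -0.02], "turn": [0, 0, 0]},
    {"translation": [4.3, 0.02, -0.02], "turn": [0, 0, 0]},
    {"translation": [4.45, 0.02, -0.02], "turn": [0, 0, 0]},
    {"translation": [4.55, 0.02, -0.02], "turn": [0, 0, 0]},
    {"translation": [4.58, 0.02, -0.02], "turn": [0, 0, 0]}
  ]
}}

```text
time_s: 18.42
ee_pos: [0.4622, -0.0012, 0.0396]
eef_rot: [-0.442, 1.571, -0.127]
force: [0.2, -0.3, -1.5]
grip_width: 0.0417
```

{"op": "arm_command", "data": {
  "deltas": [
    {"translation": [0.01, 0, 0], "turn": [0, 0, 0]},
    {"translation": [0.02, 0, 0], "turn": [0, 0, 0]}
  ]
}}

```text
time_s: 18.58
ee_pos: [0.4623, -0.0012, 0.0396]
eef_rot: [-0.387, 1.57, -0.072]
force: [0.9, 0.1, -1.5]
grip_width: 0.0417
```

{"op": "arm_command", "data": {
  "deltas": [
    {"translation": [0.02, 0, 0], "turn": [0, 0, 0]},
    {"translation": [0.04, 0, 0], "turn": [0, 0, 0]},
    {"translation": [0.04, 0, 0], "turn": [0, 0, 0]}
  ]
}}

```text
time_s: 18.83
ee_pos: [0.4624, -0.0012, 0.0393]
eef_rot: [-0.369, 1.57, -0.054]
force: [-5.4, -0.4, 12.3]
grip_width: 0.0421
```

{"op": "arm_command", "data": {
  "deltas": [
    {"translation": [-0.03, 0, 0], "turn": [0, 0, 0]},
    {"translation": [-0.03, 0, 0], "turn": [0, 0, 0]},
    {"translation": [-0.03, 0, 0], "turn": [0, 0, 0]},
    {"translation": [-0.03, 0, 0], "turn": [0, 0, 0]},
    {"translation": [-0.03, 0, 0], "turn": [0, 0, 0]},
    {"translation": [-0.03, 0, 0], "turn": [0, 0, 0]},
    {"translation": [-0.03, 0, 0], "turn": [0, 0, 0]}
  ],
  "gripper": 60
}}

```text
time_s: 19.42
ee_pos: [0.462, -0.0012, 0.0389]
eef_rot: [2.966, 1.571, -3.002]
force: [0.2, 0.0, -0.3]
grip_width: 0.0596
```

{"op": "arm_command", "data": {
  "deltas": [
    {"translation": [-0.3, 0, 0], "turn": [0, 0, 0]},
    {"translation": [-0.9, 0, 0], "turn": [0, 0, 0]},
    {"translation": [-1.7, 0, 0], "turn": [0, 0, 0]},
    {"translation": [-2.7, 0, 0], "turn": [0, 0, 0]},
    {"translation": [-3.7, 0, 0], "turn": [0, 0, 0]},
    {"translation": [-4.7, 0, 0], "turn": [0, 0, 0]},
    {"translation": [-5.6, 0, 0], "turn": [0, 0, 0]},
    {"translation": [-6.2, 0, 0], "turn": [0, 0, 0]},
    {"translation": [-6.4, 0, 0], "turn": [0, 0, 0]},
    {"translation": [-6.4, 0, 0], "turn": [0, 0, 0]},
    {"translation": [-6.4, 0, 0], "turn": [0, 0, 0]}
  ]
}}

```text
time_s: 20.33
ee_pos: [0.4618, -0.0012, 0.1984]
eef_rot: [2.738, 1.57, 3.053]
force: [-1.1, 0.1, -0.9]
grip_width: 0.0601
```

```bash
python3 w.py wrist8.png orange_mouth:.07 orange_can:0; python3 go.py .4747 -.2723 .2 76.3
```

```text
t 20.48 pos [ 0.4616 -0.0012  0.1979] jaw 108.02 F [-0.85 -0.34 -0.17] w 0.0597
delta [ -0.087 -10.475  -2.857] turn [ 6.343e+00 -2.200e-02 -3.000e-03]
```

View pics/wrist8.png

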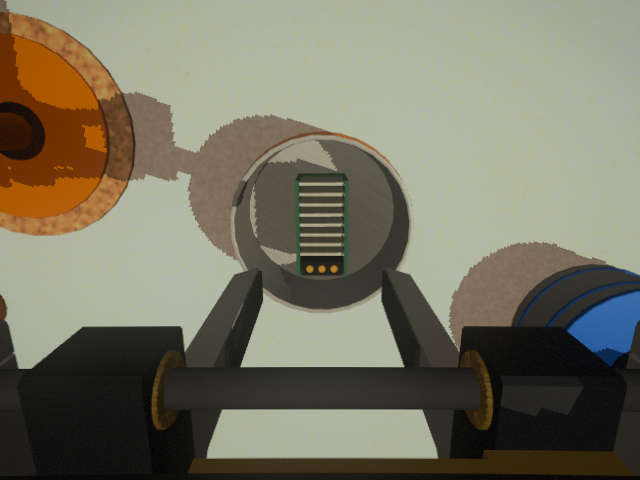

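```bash
python3 - <<'E'
from m import *
cal=optics.get_calibration('wrist')
im=cv2.imread('pics/wrist8.png');g=cv2.GaussianBlur(cv2.cvtColor(im,cv2.COLOR_BGR2GRAY).astype(np.float32),(0,0),.7)
th=np.linspace(0,2*np.pi,240,endpoint=False)
def samp(c,r,z=.07):
    P=np.array([proj(cal,[c[0]+r*np.cos(t),c[1]+r*np.sin(t),z]) for t in th],np.float32)
    return cv2.remap(g,P[:,0],P[:,1],1).ravel(),P
# inner edge: rim bright outside .068, darker inside
best=[]
for dx in np.arange(-8,8.1,1):
  for dy in np.arange(-8,8.1,1):
    c=[.4625+dx/1e3,-.0012+dy/1e3]
    v=np.clip(samp(c,.0695)[0]-samp(c,.0660)[0],-40,40).mean(); best.append((v,*c))
best.sort();print(np.round(best[-6:],4))
c=best[-1][1:]
o=im.copy()
for p in samp(c,.072)[1]: cv2.circle(o,tuple(int(round(x)) for x in p),0,(255,0,0),-1)
for p in samp(c,.068)[1]: cv2.circle(o,tuple(int(round(x)) for x in p),0,(0,0,255),-1)
cv2.imwrite('pics/fit8.png',cv2.resize(o[115:330,210:435],(785,750)) [:600])
cv2.imwrite('pics/fit8.png',cv2.resize(o[115:330,210:435],(620,592),interpolation=cv2.INTER_NEAREST))
E
```

```text
[[ 2.99460e+01  4.61500e-01 -2.20000e-03]
 [ 3.14758e+01  4.61500e-01 -2.00000e-04]
 [ 3.17794e+01  4.62500e-01 -1.20000e-03]
 [ 3.23800e+01  4.60500e-01 -2.00000e-04]
 [ 3.29162e+01  4.60500e-01 -1.20000e-03]
 [ 3.31224e+01  4.61500e-01 -1.20000e-03]]
```

View pics/fit8.png

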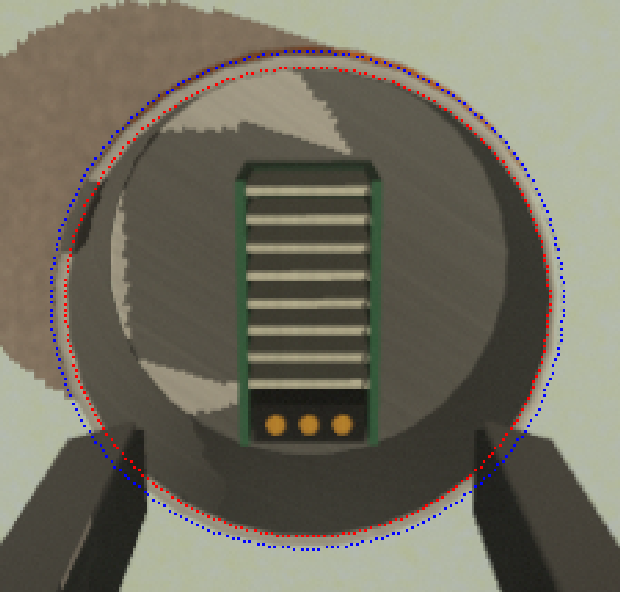

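{"op": "arm_command", "data": {
  "deltas": [
    {"translation": [0, -0.3, -0.1], "turn": [0.2, 0, 0]},
    {"translation": [0, -1, -0.3], "turn": [0.6, 0, 0]},
    {"translation": [0, -2, -0.6], "turn": [1.2, 0, 0]},
    {"translation": [0, -3.2, -0.9], "turn": [1.9, 0, 0]},
    {"translation": [0, -4.5, -1.2], "turn": [2.7, 0, 0]},
    {"translation": [0, -5.8, -1.6], "turn": [3.5, 0, 0]},
    {"translation": [0, -7.1, -1.9], "turn": [4.3, 0, 0]},
    {"translation": [0, -8.3, -2.2], "turn": [5.1, 0, 0]},
    {"translation": [0, -9.3, -2.5], "turn": [5.7, 0, 0]},
    {"translation": [0, -10.1, -2.75], "turn": [6.2, 0, 0]},
    {"translation": [0, -10.4, -2.86], "turn": [6.34, 0, 0]},
    {"translation": [0, -10.48, -2.86], "turn": [6.34, 0, 0]}
  ],
  "gripper": 80
}}

```text
time_s: 21.48
ee_pos: [0.4745, -0.2737, 0.1982]
eef_rot: [2.844, 1.57, 2.603]
force: [0.0, -0.8, 0.9]
grip_width: 0.08
```

```bash
python3 w.py wrist9.png orange_knob:.041;python3 go.py .4747 -.2723 .042 76.3
```

```text
orange_knob 0.58 [324.6 223.8] [ 0.4776 -0.2705  0.041 ]
t 21.58 pos [ 0.475  -0.2721  0.1986] jaw 76.36 F [-0.91 -0.03  0.07] w 0.0803
delta [ 6.263e+00 -1.400e-02 -4.000e-03] turn [ 0.013 -0.008 -0.005]
```

View pics/wrist9.png

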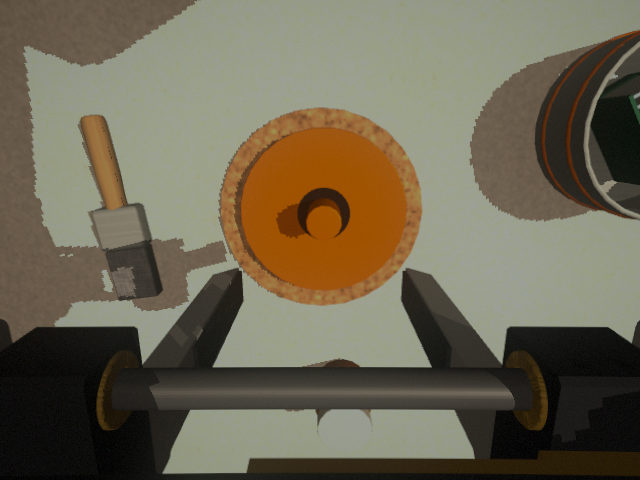

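{"op": "arm_command", "data": {
  "deltas": [
    {"translation": [0.3, 0, 0], "turn": [0, 0, 0]},
    {"translation": [1.0, 0, 0], "turn": [0, 0, 0]},
    {"translation": [1.8, 0, 0], "turn": [0, 0, 0]},
    {"translation": [2.6, 0, 0], "turn": [0, 0, 0]},
    {"translation": [3.4, 0, 0], "turn": [0, 0, 0]},
    {"translation": [4.2, 0, 0], "turn": [0, 0, 0]},
    {"translation": [5.0, 0, 0], "turn": [0, 0, 0]},
    {"translation": [5.6, 0, 0], "turn": [0, 0, 0]},
    {"translation": [6.0, 0, 0], "turn": [0, 0, 0]},
    {"translation": [6.2, 0, 0], "turn": [0, 0, 0]},
    {"translation": [6.26, 0, 0], "turn": [0, 0, 0]},
    {"translation": [6.26, 0, 0], "turn": [0, 0, 0]}
  ]
}}

```text
time_s: 22.58
ee_pos: [0.4753, -0.2722, 0.0427]
eef_rot: [-0.328, 1.57, -0.567]
force: [0.4, 0.1, -0.3]
grip_width: 0.0802
```

{"op": "arm_command", "data": {
  "deltas": [
    {"translation": [0, 0, 0], "turn": [0, 0, 0]},
    {"translation": [0, 0, 0], "turn": [0, 0, 0]},
    {"translation": [0, 0, 0], "turn": [0, 0, 0]},
    {"translation": [0, 0, 0], "turn": [0, 0, 0]},
    {"translation": [0, 0, 0], "turn": [0, 0, 0]},
    {"translation": [0, 0, 0], "turn": [0, 0, 0]},
    {"translation": [0, 0, 0], "turn": [0, 0, 0]},
    {"translation": [0, 0, 0], "turn": [0, 0, 0]},
    {"translation": [0, 0, 0], "turn": [0, 0, 0]},
    {"translation": [0, 0, 0], "turn": [0, 0, 0]}
  ],
  "gripper": 10,
  "force": 25
}}

```text
time_s: 23.42
ee_pos: [0.4751, -0.2724, 0.0425]
eef_rot: [2.523, 1.571, 2.284]
force: [0.1, -0.3, -0.6]
grip_width: 0.0295
```

{"op": "arm_command", "data": {
  "deltas": [
    {"translation": [-0.1, 0, 0], "turn": [0, 0, 0]},
    {"translation": [-0.3, 0, 0], "turn": [0, 0, 0]},
    {"translation": [-0.7, 0, 0], "turn": [0, 0, 0]},
    {"translation": [-1.3, 0, 0], "turn": [0, 0, 0]},
    {"translation": [-2, 0, 0], "turn": [0, 0, 0]},
    {"translation": [-2.8, 0, 0], "turn": [0, 0, 0]},
    {"translation": [-3.6, 0, 0], "turn": [0, 0, 0]},
    {"translation": [-4.3, 0, 0], "turn": [0, 0, 0]},
    {"translation": [-4.8, 0, 0], "turn": [0, 0, 0]},
    {"translation": [-5, 0, 0], "turn": [0, 0, 0]},
    {"translation": [-5, 0, 0], "turn": [0, 0, 0]}
  ]
}}

```text
time_s: 24.33
ee_pos: [0.4754, -0.2727, 0.169]
eef_rot: [-0.35, 1.568, -0.589]
force: [0.7, -0.1, -2.5]
grip_width: 0.0296
```

```bash
python3 w.py wrist10.png ;python3 go.py .462 -.0013 .166 
```

```text
t 24.38 pos [ 0.4751 -0.2724  0.1678] jaw 76.32 F [-0.51  1.2  -3.08] w 0.0293
delta [ 0.067 10.414 -3.074] turn [0.    0.007 0.002]
```

View pics/wrist10.png

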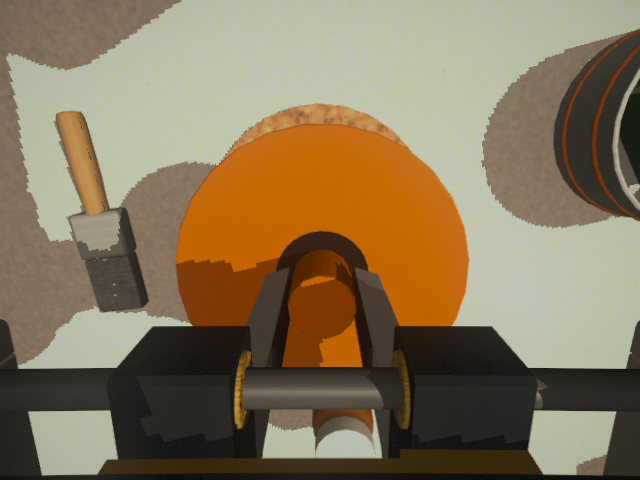

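{"op": "arm_command", "data": {
  "deltas": [
    {"translation": [0, 0.3, -0.1], "turn": [0, 0, 0]},
    {"translation": [0, 1, -0.3], "turn": [0, 0, 0]},
    {"translation": [0, 2, -0.6], "turn": [0, 0, 0]},
    {"translation": [0, 3.2, -0.95], "turn": [0, 0, 0]},
    {"translation": [0, 4.5, -1.3], "turn": [0, 0, 0]},
    {"translation": [0, 5.8, -1.7], "turn": [0, 0, 0]},
    {"translation": [0, 7.1, -2.1], "turn": [0, 0, 0]},
    {"translation": [0, 8.3, -2.45], "turn": [0, 0, 0]},
    {"translation": [0, 9.3, -2.75], "turn": [0, 0, 0]},
    {"translation": [0, 10.1, -3], "turn": [0, 0, 0]},
    {"translation": [0, 10.4, -3.07], "turn": [0, 0, 0]},
    {"translation": [0, 10.41, -3.07], "turn": [0, 0, 0]}
  ]
}}

```text
time_s: 25.38
ee_pos: [0.4616, -0.0, 0.1669]
eef_rot: [-3.092, 1.57, 2.954]
force: [-0.6, -0.6, -3.6]
grip_width: 0.0293
```

```bash
python3 go.py .462 -.0013 .1005 
```

```text
t 25.38 pos [ 0.4616 -0.      0.1669] jaw 76.44 F [-0.56 -0.61 -3.6 ] w 0.0293
delta [ 2.655 -0.046  0.032] turn [-0.    -0.013  0.001]
```

{"op": "arm_command", "data": {
  "deltas": [
    {"translation": [0.2, 0, 0], "turn": [0, 0, 0]},
    {"translation": [0.6, 0, 0], "turn": [0, 0, 0]},
    {"translation": [1.1, 0, 0], "turn": [0, 0, 0]},
    {"translation": [1.6, 0, 0], "turn": [0, 0, 0]},
    {"translation": [2.0, 0, 0], "turn": [0, 0, 0]},
    {"translation": [2.2, 0, 0], "turn": [0, 0, 0]},
    {"translation": [2.2, 0, 0], "turn": [0, 0, 0]},
    {"translation": [2.2, 0, 0], "turn": [0, 0, 0]}
  ]
}}

```text
time_s: 26.05
ee_pos: [0.4621, -0.0018, 0.1124]
eef_rot: [-2.866, 1.57, -3.105]
force: [-0.3, -0.2, -3.1]
grip_width: 0.0291
```

```bash
python3 go.py .462 -.0013 .1005; python3 - <<'E'
from m import *
im=shot('scene','scene11.png');im2=shot('top','top11.png')
a=im[170:275,280:390,::-1];b=im2[220:330,260:380,::-1]
cv2.imwrite('pics/crop11.png',np.hstack([cv2.resize(a,(400,380),interpolation=2),cv2.resize(b,(400,380),interpolation=2)]))
E
```

```text
t 26.05 pos [ 0.4621 -0.0018  0.1124] jaw 76.29 F [-0.35 -0.23 -3.09] w 0.0291
delta [ 0.474  0.017 -0.009] turn [-0.    -0.004  0.001]
```

View pics/crop11.png

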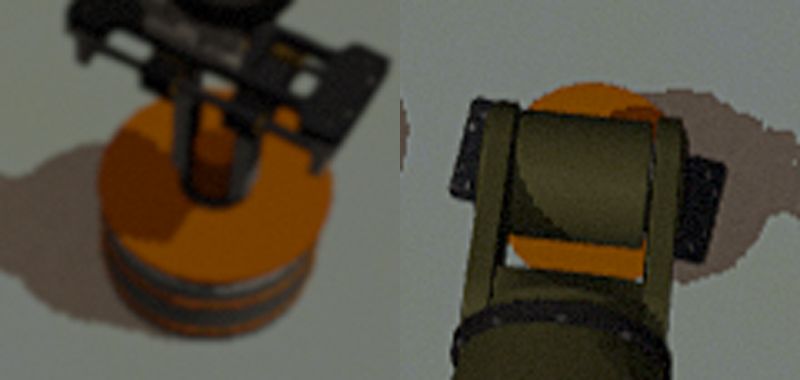

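{"op": "arm_command", "data": {
  "deltas": [
    {"translation": [0.1, 0.01, 0], "turn": [0, 0, 0]},
    {"translation": [0.2, 0.01, 0], "turn": [0, 0, 0]},
    {"translation": [0.28, 0.01, 0], "turn": [0, 0, 0]},
    {"translation": [0.35, 0.01, 0], "turn": [0, 0, 0]},
    {"translation": [0.4, 0.01, 0], "turn": [0, 0, 0]},
    {"translation": [0.42, 0.01, 0], "turn": [0, 0, 0]},
    {"translation": [0.42, 0.01, 0], "turn": [0, 0, 0]}
  ]
}}

```text
time_s: 26.73
ee_pos: [0.4621, -0.0012, 0.1018]
eef_rot: [-3.115, 1.571, 2.93]
force: [-0.3, -0.1, -3.4]
grip_width: 0.0296
```

{"op": "arm_command", "data": {
  "deltas": [
    {"translation": [0.02, 0, 0], "turn": [0, 0, 0]},
    {"translation": [0.04, 0, 0], "turn": [0, 0, 0]},
    {"translation": [0.05, 0, 0], "turn": [0, 0, 0]},
    {"translation": [0.05, 0, 0], "turn": [0, 0, 0]}
  ]
}}

```text
time_s: 27.07
ee_pos: [0.4621, -0.0012, 0.1007]
eef_rot: [-2.617, 1.571, -2.856]
force: [-0.2, 0.4, -2.9]
grip_width: 0.0295
```

{"op": "arm_command", "data": {
  "deltas": [
    {"translation": [0.02, 0, 0], "turn": [0, 0, 0]},
    {"translation": [0.04, 0, 0], "turn": [0, 0, 0]},
    {"translation": [0.04, 0, 0], "turn": [0, 0, 0]}
  ]
}}

```text
time_s: 27.32
ee_pos: [0.4622, -0.0012, 0.1004]
eef_rot: [0.07, 1.57, -0.169]
force: [-4.9, -0.0, 8.2]
grip_width: 0.0294
```

{"op": "arm_command", "data": {
  "deltas": [
    {"translation": [-0.03, 0, 0], "turn": [0, 0, 0]},
    {"translation": [-0.03, 0, 0], "turn": [0, 0, 0]},
    {"translation": [-0.03, 0, 0], "turn": [0, 0, 0]},
    {"translation": [-0.03, 0, 0], "turn": [0, 0, 0]},
    {"translation": [-0.03, 0, 0], "turn": [0, 0, 0]},
    {"translation": [-0.03, 0, 0], "turn": [0, 0, 0]},
    {"translation": [-0.03, 0, 0], "turn": [0, 0, 0]},
    {"translation": [-0.03, 0, 0], "turn": [0, 0, 0]}
  ],
  "gripper": 80
}}

```text
time_s: 27.98
ee_pos: [0.4621, -0.0012, 0.1004]
eef_rot: [-3.084, 1.571, 2.96]
force: [-0.3, -0.7, 0.2]
grip_width: 0.0781
```

{"op": "arm_command", "data": {
  "deltas": [
    {"translation": [-0.3, 0, 0], "turn": [0, 0, 0]},
    {"translation": [-0.9, 0, 0], "turn": [0, 0, 0]},
    {"translation": [-1.7, 0, 0], "turn": [0, 0, 0]},
    {"translation": [-2.6, 0, 0], "turn": [0, 0, 0]},
    {"translation": [-3.4, 0, 0], "turn": [0, 0, 0]},
    {"translation": [-3.9, 0, 0], "turn": [0, 0, 0]},
    {"translation": [-4.1, 0, 0], "turn": [0, 0, 0]},
    {"translation": [-4.1, 0, 0], "turn": [0, 0, 0]}
  ]
}}

```text
time_s: 28.65
ee_pos: [0.4625, -0.0012, 0.2041]
eef_rot: [0.144, 1.569, -0.094]
force: [-0.2, -0.2, -0.3]
grip_width: 0.0797
```

```bash
python3 w.py wrist12.png orange_knob:.099; python3 go.py .462 -.0013 .1005; python3 - <<'E'
from m import *
im=shot('scene','scene12.png')
b=cv2.imread('pics/scene0.png')[:,:,::-1]
cv2.imwrite('pics/crop12.png',np.hstack([cv2.resize(x[170:275,280:390,::-1],(400,380),interpolation=2) for x in (b,im)]))
E
```

```text
orange_knob 0.82 [322.2 236.5] [0.4623 0.0005 0.099 ]
t 28.75 pos [ 0.4619 -0.0012  0.2024] jaw 76.32 F [ 0.57 -0.56  0.29] w 0.0797
delta [ 4.075e+00 -3.000e-03  9.000e-03] turn [-0.    -0.008  0.001]
```

View pics/crop12.png

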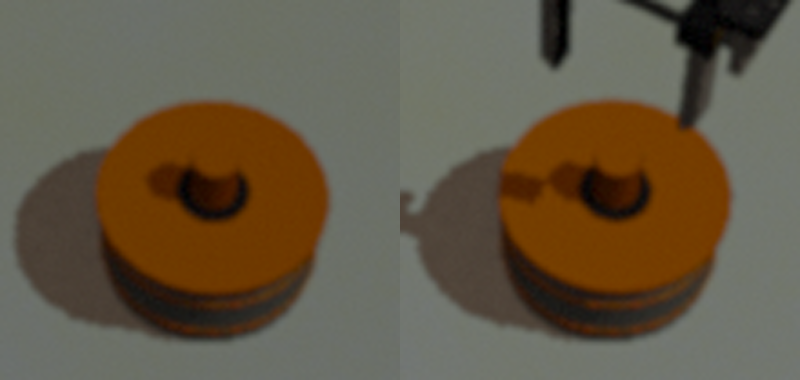

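View pics/wrist12.png

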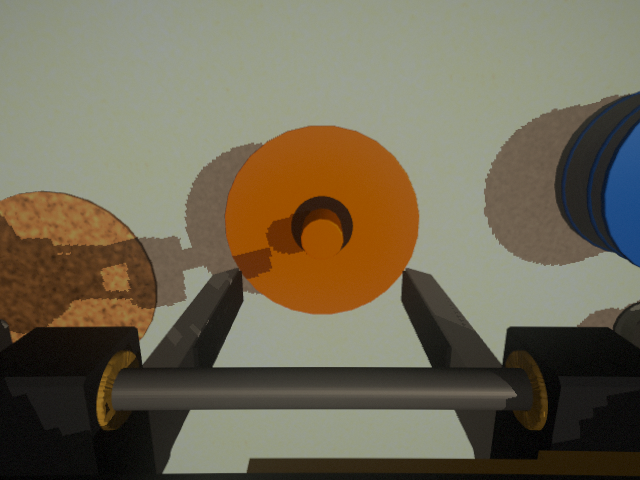

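The lid looks flat and the same as it did at the start, and the bench is unchanged. Handing in.

```bash
python3 -c "
from h import *
print(ctrl.hand_in(), ctrl.get_obs()['time_s'])"
```

```text
the job is handed in; nothing more can be done
the job is handed in; nothing more can be done
```

The green module is inside the orange canister with the lid back on, and I handed the job in shortly after the 28.8 s mark, against the 64 s limit.

- **What I did:** I lifted the lid by its knob and set it knob up in the middle of the cork mat, then let go. I lowered the module onto the canister floor, released it, and put the lid back on. At each of the three set-downs I stopped on light contact, about 8 to 12 N at the wrist.
- **Lid seating:** The lid met the rim with the tool at z = 0.1004 m, against 0.1005 m expected for a fully seated lid. In the last scene picture it sits flat and matches how it looked at the start. The wrist camera placed the knob at (0.462, 0.0005) m, within 2 mm of where it was first measured.
- **Other objects:** I did not see the blue canister or any other bystander move in the pictures. I judged that by eye and did not measure it.
- **Checks that disagreed:**
    - The networks at times took other objects for the canister mouth or the module, or missed them. I used my own rim fit for the mouth and the picture outline for the module.
    - With the lid on the mat, two readings of its knob differed by about 3.7 mm. I gripped it where I had released it, and the grip measured the right width.

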